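# Clear the dry-block heater and refit its tube adapter

## Robot

A 6-joint arm with a two-finger parallel gripper is mounted at the origin on a cart in front of the work surface, level with it; the furniture and walls round the work are solid. World frame = base frame: x ahead of the robot, y to its left, z up, the work surface at z = 0. Lengths are in m, angles in rad, forces in N, time in s.
With the tool pointing down it reaches from about 0.25 to 0.775 m from the base axis. Payload 4 kg.
Tool frame: the origin (TCP) lies at the very end of the fingers, on their centre line; the grasp point (between the pads) lies 19 mm behind it (robot.tcp_to_grasp is the distance from the TCP to the grasp point, in m); z points along the fingers, y is the line along which they close (so a half turn about z gives the same grasp; the last joint's range is limited). The gripper opens to 94 mm and grips with 3 to 60 N. Pads are 16 mm wide; open, the fingers measure 119 mm over their backs; the gripper's body (75 mm by 177 mm) begins 78 mm behind the grasp point.
Start: joints at [1.221, 0.087, 1.371, -0, 1.684, -0.103], TCP at [0.134, 0.533, 0.183] pointing down, gripper open.
Joint ranges: [-3.1, 3.1], [-0.76, 2.03], [0.27, 2.55], [-1.08, 4.22], [0.17, 2.65], [-2.57, 2.57]. Speed limits (rad/s): [2.79, 2.79, 3.14, 3.14, 3.14, 3.14].

## Interface

Orientations are given as [roll, pitch, yaw] about the fixed x, y, z axes, in that order (R = Rz(yaw) Ry(pitch) Rx(roll)).
In Python, from bench import robot gives the robot as it stands.
- The arm moves only by the tool nudge_tcp, called after "Request:" as a command line: name --argument value ..., lists and objects as JSON in quotes. Schema: {"type":"object","properties":{"increments":{"type":"string"},"only":{"type":"string"},"quiet":{"type":"boolean"},"lines":{"type":"string"}},"required":["increments"],"additionalProperties":false}. increments is a string of 1 to 20 rows, parted by semicolons, with the numbers parted by spaces; each row has 5 numbers: the finger opening in m, then dx, dy, dz in m, then a turn about the tool's z in rad; each row shifts and turns the commanded pose from where the row before left it, along the tool's axes as they then stand; what a row does not reach is not made up. A row lasts 1/12 s, in which the tool goes at most 0.0417 m and 0.125 rad, less where a joint would pass 70% of its speed; a pose out of reach is approached as far as the arm can. The fingers move at their own pace and stop on an object; the grip force is fixed at half the most. Time passes only in rows, so rows that do not move let the fingers close. The tool returns the time, the measured TCP pose, the force, the opening and the grip force at its end. only (a regular expression) keeps the lines of the reply that match it, lines (a string "A,B") keeps lines A to B, and quiet returns only ok. Input that does not fit is refused with a message, and nothing moves.
- robot.get_obs(): the state, without advancing time (a new reading comes with each control period).
- robot.snapshot(name): name is "scene" or "top" or "wrist"; returns a dict with "color" (420x560x3 uint8, blue, green, red), "fx", "fy", "cx", "cy" (pixels), "extrinsics" (4x4, takes a point from world to camera coordinates). Camera axes: x right, y down, z forward; pixel columns grow to the right and rows downward; lengths in m; the calibration is good to about 2 mm. A picture is of the moment at which its call begins. There is no depth.
- robot.close_job(): hands the job in; it is judged then, once.
The state is a dict: "time": time; "joint_positions": joint angles; "qvel": joint speeds; "joint_torque": joint torques, N m; "tool_pos": TCP position; "ee_rot": TCP orientation; "wrist_force": force on the tool from outside, world axes, zero at the start; "wrist_torque": the same for the moment, N m; "width": finger opening in m; "finger_force": force on a finger pad.
Only numpy, scipy, OpenCV 4.12 (cv2) and the standard library are available. Lean on these libraries where they do the work, as an engineer would, in place of code of your own. Each camera call takes 0.05 s, during which the arm holds its last target. There are 200 camera calls.

## Task

Broken bits of yellow rack are lying on the dry-block heater, so its tube adapter cannot sit flat. Wipe all four bits off the heating plate into the blue catch tray with the red scraper block, never touching them with the gripper or the adapter, and stand the scraper back on the bench. Then refit the adapter: hook one long edge under the retaining lip at the back of the plate and lower the other edge until it lies flush between the lip and the front stops, and leave the bystanders (timer, petri dish, blue-capped bottle) where they are.

Things in the scene. Friction and masses are not known exactly. Their poses are not given: they have to be found in the camera images.
- heater: dry-block heater, fixed: white housing 164 x 164 mm, control nose in front, dark flat heating plate on top. Origin at bench level under the plate's middle; z up, +x to the back with the lip, -y to the blue catch tray, which is fixed to it. All mm below are in these axes. Plate top at z = 44, x from -76 to 76, y from -82 to 82, open at both sides (+y, -y)
- plate_middle (a point): centre of the heating plate's top face (heater 0, 0, 44), heater's axes. Two front stops stand on the plate at y = +-45: blocks 8 high, 16 wide, inner faces at x = -64.5, outer faces at x = -72.5
- lip_middle (a point): middle of the retaining lip's front lower edge (heater 57.5, 0, 53). Lip: upright wall with inner face at x = 64.5; from it a 4 mm thick overhang reaches forward to x = 57.5, underside at z = 53 (9 above the plate), top at z = 57, y from -79 to 79. Two end cheeks below it (x from 58 back) leave y from -73 to 73 free
- tray_middle (a point): middle of the blue catch tray's floor (heater 0, -125, 4). Inside the tray: x from -70 to 70, y from -166 to -82, walls up to z = 32.5, no wall towards the heater: what is pushed over the plate's -y edge drops into it. Keep out for the arm: a tall dark cabinet, world x > 0.62 m and y < -0.18 m, 0.37 m high; all other clutter stands under 0.16 m
- scraper: red scraper block, grey neck, black rubber foot, 160 g, standing on the bench left or right of the heater. Origin at the centre of its underside, z up, x along its length. Foot 108 (x) x 26 (y) mm, upright faces, 17 mm high; neck 14 mm thick (y) from z = 17 to 30 mm; grip bar 96 (x) x 20 (y) mm from z = 30 to 62 mm, pinched across y from above. Both faces push alike
- adapter: tube adapter, 360 g: aluminium plate 126 (x) x 140 (y) x 6 mm, two rows of bosses (x = +-39, tops at z = 12), flat on the bench. Origin at the centre of its underside, z up. Black grip bar in the middle, 14 thick (x), 84 long (y), up to z = 46, pinched across x from above. Same turned half round: either 140 mm edge goes under the lip. Seated play 1.5 mm fore and aft, 3 mm each side
- chip_1: broken-off piece of yellow plastic rack, about 30 x 17 with an upright rim 11 high; base 3 mm, 10 g, lying flat on the heating plate at the start; origin at the centre of its underside
- chip_2: broken-off piece of yellow plastic rack, about 26 x 20 x 4 mm, 10 g, lying flat on the heating plate at the start; origin at the centre of its underside
- chip_3: broken-off piece of yellow plastic rack, about 24 x 18 with an upright rib 10 high; base 3 mm, 10 g, lying flat on the heating plate at the start; origin at the centre of its underside
- chip_4: broken-off piece of yellow plastic rack, about 33 x 13 with a rib 8 high; base 4 mm, 10 g, lying flat on the heating plate at the start; origin at the centre of its underside
- timer: bystander: white bench timer 62 x 64 x 20 mm lying behind the heater to the left, origin at the centre of its underside
- petri: bystander: petri dish, diameter 89 mm, 15 mm high, behind the heater, origin at the centre of its underside
- bottle_blue: bystander: clear to white bottle with dark blue cap, diameter 68, 150 mm high, behind the heater to the left, origin at the centre of its underside

How it is judged:
On the way, in this order (a step that is already met when the one before it is completed fails the run):
1. all four broken bits have been wiped into the catch tray (y of chip_1 in the frame of heater between -0.168 and -0.084 m and x of chip_1 in the frame of heater between -0.072 and 0.072 m and z of each of chip_1, chip_2, chip_3, chip_4 in the frame of heater below 0.034 m and y of chip_2 in the frame of heater between -0.168 and -0.084 m and x of chip_2 in the frame of heater between -0.072 and 0.072 m and y of chip_3 in the frame of heater between -0.168 and -0.084 m and x of chip_3 in the frame of heater between -0.072 and 0.072 m and y of chip_4 in the frame of heater between -0.168 and -0.084 m and x of chip_4 in the frame of heater between -0.072 and 0.072 m), for 0.2 s.
2. the scraper stands on the bench again, clear of the heater and its tray (height (world z) of scraper below 0.01 m and angle between scraper's own z axis and vertical below 0.15 rad and contact force between scraper and heater below 0.05 N and contact force between scraper and the fingers below 0.05 N), for 0.2 s.
3. the adapter lies flush on the heating plate, one edge under the lip (z of adapter in the frame of heater between 0.042 and 0.0462 m and angle between the z axis of adapter and the z axis of heater, either way round below 0.025 rad and angle between the x axis of adapter and the x axis of heater, either way round below 0.06 rad and x of adapter in the frame of heater between -0.004 and 0.004 m and y of adapter in the frame of heater between -0.006 and 0.006 m), for 0.2 s.
At the end, for the whole second after the job is handed in: All four bits lie in the catch tray; the adapter rests flush on the plate under the lip (height within 2.2 mm, 0.025 rad, 4 mm fore and aft, 6 mm sideways of the middle); the scraper stands upright on the bench, touching neither heater nor tray; all at rest (all of step 1 and all of step 3 and height (world z) of scraper below 0.01 m and angle between scraper's own z axis and vertical below 0.15 rad and contact force between scraper and heater below 0.05 N and linear speed of each of adapter, scraper, chip_1, chip_2, chip_3, chip_4 below 0.02 m/s).
It fails at once if a broken bit is touched by the gripper or arm (contact force between any of chip_1, chip_2, chip_3, chip_4 and the fingers above 0.2 N or contact force between any of chip_1, chip_2, chip_3, chip_4 and the arm above 0.2 N).
It fails at once if a broken bit is touched by the adapter (contact force between any of chip_1, chip_2, chip_3, chip_4 and adapter above 0.2 N).
It fails at once if a bystander is moved by more than 20 mm (distance of any of timer, petri, bottle_blue from where it was at the start of the episode above 0.02 m).
It also fails if it takes over 59 s, if anything falls off the work surface, if the arm or the gripper's body presses on something with over 40 N, if the wrist force passes 120 N, or if a joint passes its speed limit or range.

## Working session

There is one attempt and no reset: what is moved stays moved. The work goes in short steps, Python scripts to look and compute and a tool call to move; the robot and the scene stay as the last step left them, time stands still between calls to the robot, and variables do not carry over. Pictures are saved under pics/ and viewed, at most 10 in all, crops included, and the job is handed in when it is done.

```bash
ls; mkdir -p pics; python3 - <<'E'
from bench import robot
import cv2,numpy as np
for n in ["top","scene"]:
    s=robot.snapshot(n); cv2.imwrite(f"pics/{n}0.png",s["color"]); print(n,s["fx"],s["fy"],s["cx"],s["cy"]); print(np.round(s["extrinsics"],4).tolist())
o=robot.get_obs(); print(o["time"],o["tool_pos"],o["ee_rot"],o["width"])
E
```

```text
bench.py
pics
top 470.9997560221608 470.9997560221608 277.5263854486425 212.15698002840656
[[-0.0201, -0.9998, -0.0004, 0.0114], [-0.9774, 0.0197, -0.2104, 0.6033], [0.2104, -0.0039, -0.9776, 1.2824], [0.0, 0.0, 0.0, 1.0]]
scene 386.3246356269757 386.3246356269757 285.5098381973996 210.5686361479222
[[-0.8402, -0.5423, 0.0018, 0.5179], [-0.4239, 0.6548, -0.6257, 0.2937], [0.3381, -0.5265, -0.7801, 0.9341], [0.0, 0.0, 0.0, 1.0]]
0.1 [0.13418826 0.53283147 0.18192561] [-3.13961236e+00 -1.98068806e-04  2.89481640e+00] 0.0944557123821041
```

View pics/top0.png

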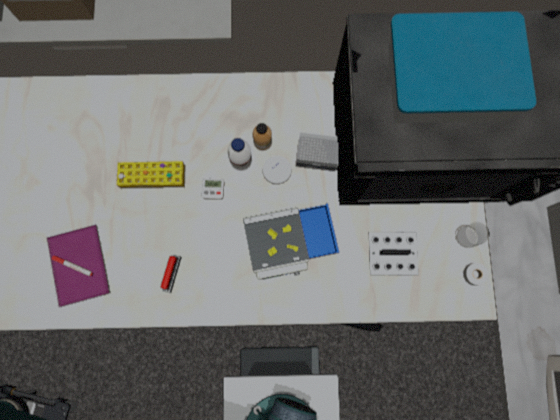

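View pics/scene0.png

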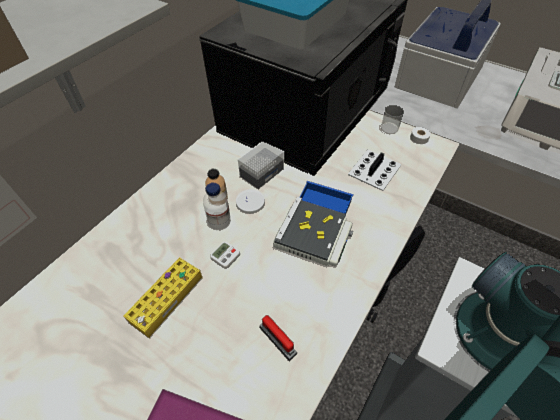

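The top view shows the heater at about (275,240) with the lip at the upper edge and the tray at (320,230). The scraper is at (171,273), the adapter at (394,253), and the chips at (272,233), (287,229), (271,251) and (292,247). The scene view matches this layout.

```bash
cat > h.py <<'E'
from bench import robot
import cv2,numpy as np
def ray(s,uv,z):
    uv=np.atleast_2d(uv).astype(float);E=s["extrinsics"];R,t=E[:3,:3],E[:3,3]
    d=np.c_[(uv[:,0]-s["cx"])/s["fx"],(uv[:,1]-s["cy"])/s["fy"],np.ones(len(uv))]@R
    c=-R.T@t
    return c+d*((z-c[2])/d[:,2])[:,None]
def proj(s,P):
    P=np.atleast_2d(P);E=s["extrinsics"];q=P@E[:3,:3].T+E[:3,3]
    return np.c_[q[:,0]/q[:,2]*s["fx"]+s["cx"],q[:,1]/q[:,2]*s["fy"]+s["cy"]]
def masks(img):
    H=cv2.cvtColor(img,cv2.COLOR_BGR2HSV);h,s,v=cv2.split(H)
    return dict(red=((h<8)|(h>172))&(s>150)&(v>90),yel=(h>22)&(h<36)&(s>130)&(v>90),blue=(h>100)&(h<125)&(s>140)&(v>60),
      dark=(v<110)&(s<60), grey=(v<95)&(v>45)&(s<60), black=(v<60), white=(v>130)&(s<40))
def blobs(m,amin=30):
    c,_=cv2.findContours(m.astype(np.uint8)*255,cv2.RETR_EXTERNAL,cv2.CHAIN_APPROX_NONE)
    return sorted([x for x in c if cv2.contourArea(x)>=amin],key=cv2.contourArea,reverse=True)
def rect(s,c,z):
    p=ray(s,c[:,0,:],z)[:,:2]*1000
    (cx,cy),(w,h),a=cv2.minAreaRect(p.astype(np.float32))
    if w<h: w,h,a=h,w,a+90
    return np.round([cx,cy,w,h,(a+90)%180-90],1)
E
python3 - <<'E'
from h import *
for n in ["top","scene"]:
    img=cv2.imread(f"pics/{n}0.png"); s=robot.snapshot(n); m=masks(s["color"])
    for k,z,a in [("red",.062,20),("yel",.05,8),("blue",.03,100),("grey",.044,300),("black",.046,30)]:
        for c in blobs(m[k],a)[:9]:
            r=rect(s,c,z)
            if 0.25e3<r[0]<620 and abs(r[1])<500: print(n,k,r,cv2.contourArea(c),c.mean((0,1)).round())
t=cv2.imread("pics/top0.png")[190:300,150:430]; cv2.imwrite("pics/t1.png",cv2.resize(t,None,fx=2.8,fy=2.8,interpolation=cv2.INTER_CUBIC))
E
```

```text
top red [439.7 308.1  91.9  17.5 -15.2] 170.5 [168. 272.]
top yel [544.3  16.3  26.5  18.4  44.2] 41.5 [272. 234.]
top yel [493.8  17.5  22.8  17.4 -57.6] 39.5 [272. 251.]
top yel [559.4 -25.6  20.1  17.5  88.8] 32.5 [287. 228.]
top yel [504.6 -40.   30.6  10.7  68.1] 24.0 [292. 247.]
top blue [ 554.  -117.7  144.5   86.6   10.6] 1358.5 [318. 231.]
top grey [523.4   5.4 159.1 132.6 -79.6] 2264.5 [278. 244.]
scene red [438.2 310.7  93.3  18.4 -15.1] 293.0 [278. 332.]
scene yel [545.   14.9  29.1  24.5  50.1] 56.5 [304. 225.]
scene yel [493.1  17.8  24.   16.4 -60.1] 39.0 [320. 234.]
scene yel [557.8 -27.   25.6  17.1 -59. ] 30.0 [308. 214.]
scene yel [501.1 -39.7  34.1  15.6  74.6] 28.5 [328. 219.]
scene blue [ 555.  -125.8  146.1   79.    10.4] 874.5 [324. 196.]
scene grey [515.6  12.7 181.5 175.8 -79.6] 2326.0 [308. 242.]
scene black [267.9 -19.1 298.   36.2  89.9] 752.0 [398. 268.]
scene black [ 480.9 -320.5  113.7   19.7   88.3] 109.5 [376. 164.]
scene black [272.9 152.3  33.5  28.1  85.4] 90.0 [373. 316.]
```

View pics/t1.png

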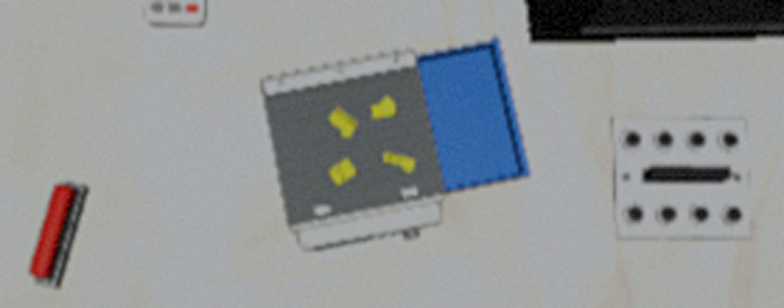

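```bash
cat >> h.py <<'E'
from scipy.spatial.transform import Rotation as Ro
def go(x,y,z,yaw=None):
    "deltas in tool axes (as they stand) to world target, and turn about tool z (mod pi)"
    o=robot.get_obs();R=Ro.from_euler("xyz",o["ee_rot"]).as_matrix()
    d=R.T@(np.array([x,y,z])-o["tool_pos"])
    tn=None if yaw is None else (o["ee_rot"][2]-yaw+np.pi/2)%np.pi-np.pi/2
    print("d",d.round(4),"turn",tn,"joints",o["joint_positions"].round(2) if hasattr(o["joint_positions"],"round") else o["joint_positions"])
E
```

Request:
nudge_tcp --increments "0.094 -0.035 -0.0143 0 0.0017;0.094 -0.035 -0.0143 0 0.0017;0.094 -0.035 -0.0143 0 0.0017;0.094 -0.035 -0.0143 0 0.0017;0.094 -0.035 -0.0143 0 0.0017;0.094 -0.035 -0.0143 0 0.0017;0.094 -0.035 -0.0143 0 0.0017;0.094 -0.035 -0.0143 0 0.0017;0.094 -0.035 -0.0143 0 0.0017;0.094 -0.035 -0.0143 0 0.0017;0.094 0 0 0 0;0.094 0 0 0 0"

```text
time: 1.2
tool_pos: [0.438, 0.3055, 0.1823]
ee_rot: [-3.141, -0.001, 2.874]
wrist_force: [-0.5, -0.3, 0.9]
width: 0.0939
finger_force: 0.0
```

```bash
python3 - <<'E'
from h import *
s=robot.snapshot("wrist"); cv2.imwrite("pics/w1.png",s["color"]); m=masks(s["color"]); print(s["fx"],s["extrinsics"].round(3).tolist())
for k,z in [("red",.062),("yel",.05)]:
    for c in blobs(m[k],30)[:5]: print(k,rect(s,c,z),c.mean((0,1)))
go(.439,.309,.182)
E
```

```text
354.2286216567377 [[0.265, 0.964, -0.001, -0.41], [0.93, -0.255, 0.264, -0.356], [0.254, -0.071, -0.965, 0.302], [0.0, 0.0, 0.0, 1.0]]
red [416.3 314.7  20.3  15.7 -14.8] [282.66666667 170.72380952]
yel [706.5 356.  140.   51.9  74.7] [383.82506527 405.46214099]
d [-0.0012  0.0029  0.0006] turn None joints [ 0.5   0.05  1.41  0.    1.68 -0.8 ]
```

View pics/w1.png

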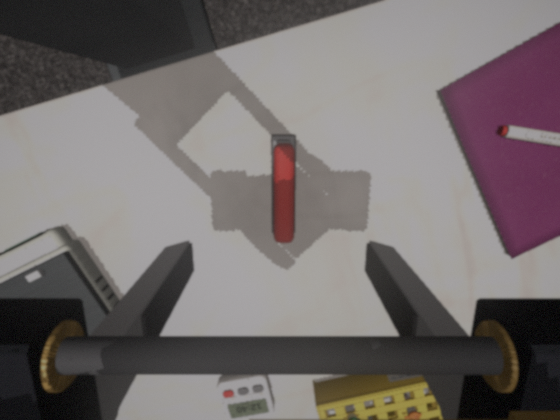

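The wrist view shows the red bar upright between the open fingers, columns 273–296 and rows 143–243. The gripper's shadow lies on its lower part.

```bash
python3 - <<'E'
from h import *
s=robot.snapshot("wrist"); hsv=cv2.cvtColor(s["color"],cv2.COLOR_BGR2HSV)
m=((hsv[...,0]<8)|(hsv[...,0]>172))&(hsv[...,1]>120)&(hsv[...,2]>40)
for c in blobs(m,200)[:2]:
    r=rect(s,c,.062); print(r,cv2.boundingRect(c)); go(r[0]/1e3,r[1]/1e3,.034,np.radians(r[4]))
E
```

```text
[438.4 308.7  90.6  17.6 -14.7] (273, 148, 20, 95)
d [-0.0016  0.002   0.1487] turn -0.0071378201899570115 joints [ 0.51  0.05  1.41  0.    1.68 -0.8 ]
```

Request:
nudge_tcp --increments "0.06 -0.0016 0.002 0.038 0;0.06 0 0 0.038 0;0.05 0 0 0.038 0;0.05 0 0 0.038 0;0.04 0 0 0 0;0.0 0 0 0 0;0 0 0 0 0;0 0 0 0 0;0 0 0 0 0"

```text
time: 2.05
tool_pos: [0.4412, 0.3099, 0.0345]
ee_rot: [3.137, 0.005, 2.878]
wrist_force: [-0.5, -0.2, -0.3]
width: 0.0376
finger_force: 0.0
```

```bash
python3 - <<'E'
from h import *
go(.439,.309,.11)
E
```

```text
d [ 0.0015 -0.0011 -0.0755] turn None joints [ 0.51  0.14  1.62  0.    1.38 -0.8 ]
```

Request:
nudge_tcp --increments "0 0 0 0 0;0 0 0 0 0;0 0 0 0 0;0 0 0 0 0;0 0 0 0 0"

```text
time: 2.47
tool_pos: [0.4399, 0.3089, 0.0322]
ee_rot: [3.14, 0.001, 2.878]
wrist_force: [-0.7, 1.1, 5.4]
width: 0.0195
finger_force: 30.0
```

Request:
nudge_tcp --increments "0 0 0 -0.035 0;0 0 0 -0.035 0;0 0 0 -0.035 0;0 0 0 -0.035 0;0 -0.0163 -0.0269 -0.004 0;0 -0.0163 -0.0269 -0.004 0;0 -0.0163 -0.0269 -0.004 0;0 -0.0163 -0.0269 -0.004 0;0 -0.0163 -0.0269 -0.004 0;0 -0.0163 -0.0269 -0.004 0;0 -0.0163 -0.0269 -0.004 0;0 -0.0163 -0.0269 -0.004 0;0 0 0 0 -0.111;0 0 0 0 -0.111;0 0 0 0 -0.111;0 0 0 0 -0.111;0 0 0 0 0;0 0 0 0 0"

```text
time: 3.97
tool_pos: [0.5085, 0.0665, 0.2021]
ee_rot: [3.141, -0.002, -2.964]
wrist_force: [-0.5, -0.6, -1.7]
width: 0.0193
finger_force: 30.0
```

```bash
python3 - <<'E'
from h import *
s=robot.snapshot("wrist"); cv2.imwrite("pics/w2.png",s["color"]); m=masks(s["color"]); print(np.round(robot.get_obs()["tool_pos"],4))
for k,z,a in [("yel",.05,30),("blue",.0325,300),("grey",.044,2000)]:
    for c in blobs(m[k],a)[:6]: print(k,rect(s,c,z),cv2.boundingRect(c))
E
```

```text
[0.5086 0.0666 0.2022]
yel [718.4 363.6 117.5  64.9 -79.9] (440, 375, 101, 45)
blue [ 553.  -121.8  145.    82.6   10.6] (51, 127, 93, 132)
grey [623.5  87.1 704.8 361.3 -79.9] (0, 125, 560, 295)
```

View pics/w2.png

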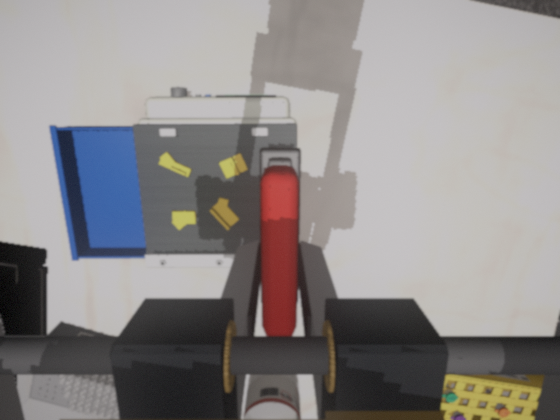

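The wrist view shows the plate with its corner at (296,122), front stops at (167,132) and (260,132), the lip's front edge at about row 254, and the tray at columns 52–145. All four chips are visible, and the held scraper points along heater x.

```bash
python3 - <<'E'
from h import *
s=robot.snapshot("wrist"); img=s["color"]; hsv=cv2.cvtColor(img,cv2.COLOR_BGR2HSV)
S=hsv[...,1];V=hsv[...,2]
sub=np.zeros(V.shape,bool); sub[125:142,145:285]=1
pts=[]
for c in blobs(sub&(V>125)&(S<60),25)[:4]:
    M=cv2.moments(c); p=(M["m10"]/M["m00"],M["m01"]/M["m00"]); w=ray(s,p,.052)[0]; pts.append(w[:2]); print("stop",p,cv2.boundingRect(c),w.round(4))
A,B=sorted(pts[:2],key=lambda p:-p[1])
d=A-B; print("dist",np.linalg.norm(d)); ya=np.arctan2(d[1],d[0])-np.pi/2; print("yaw",np.degrees(ya))
R=np.array([[np.cos(ya),-np.sin(ya)],[np.sin(ya),np.cos(ya)]])
c=(A+B)/2-R@[-.0685,0]; print("heater stops",c.round(4))
# tray rim and plate edges
# plate -y edge: per row transition blue->grey
rows=range(140,240); e=[]
for r in rows:
    b=np.where((hsv[r,60:200,0]>100)&(S[r,60:200]>120))[0]; e.append((b.max()+60.5,r))
P=ray(s,e,.044)[:,:2]; hp=(P-c)@R; print("-y edge y med",np.median(hp[:,1]),"slope",np.degrees(np.polyfit(hp[:,0],hp[:,1],1)[0]))
# lip front edge row on columns
l=[]
for u in range(155,225):
    col=V[235:275,u].astype(int); l.append((u,235.5+np.argmax(np.diff(col))))
P=ray(s,l,.055)[:,:2]; hp=(P-c)@R; print("lip x",np.median(hp[:,0]),np.degrees(np.polyfit(hp[:,1],hp[:,0],1)[0]))
H=hsv[...,0]; m=(H>20)&(H<36)&(S>100)&(V>60); m[:,300:]=0
for k in blobs(m,20):
    q=rect(s,k,.05); print("chip heater",((q[:2]/1e3-c)@R).round(4),q)
np.save("heater.npy",[c[0],c[1],ya])
t=robot.get_obs(); print("tcp heater",((t["tool_pos"][:2]-c)@R).round(4), "yaw", np.degrees(t["ee_rot"][2])%180)
E
```

```text
stop (167.0578231292517, 131.48299319727892) (158, 127, 19, 10) [ 0.4709 -0.0517  0.052 ]
stop (260.3137973137973, 131.45299145299145) (252, 126, 17, 11) [0.4549 0.0378 0.052 ]
dist 0.09100142228251391
yaw 10.147392752392497
heater stops [0.5303 0.0051]
-y edge y med -0.08242619300267642 slope 0.29717928127221954
lip x 0.05821934154966403 -0.04572663648783988
chip heater [0.0141 0.0071] [543.   14.6  29.7  22.2  52.4]
chip heater [-0.0347  0.0178] [493.   16.5  23.9  18.3 -56.3]
chip heater [ 0.0214 -0.0362] [557.8 -26.7  25.2  19.1 -75. ]
chip heater [-0.0366 -0.0405] [501.4 -41.2  32.5  13.9  74.7]
tcp heater [-0.0105  0.0643] yaw 10.204651728188793
```

Request:
nudge_tcp --increments "0 -0.0065 0 0.03 0;0 0 0 0.035 0;0 0 0 0.035 0;0 0 0 0.015 0;0 0 0 0 0;0 0 0 0 0;0 0 0 0 0"

```text
time: 4.65
tool_pos: [0.5166, 0.0679, 0.0898]
ee_rot: [-3.141, 0.003, -2.962]
wrist_force: [-0.2, -0.3, -1.1]
width: 0.0195
finger_force: 30.0
```

```bash
python3 - <<'E'
from h import *
c0,c1,ya=np.load("heater.npy");R=np.array([[np.cos(ya),-np.sin(ya)],[np.sin(ya),np.cos(ya)]])
t=robot.get_obs(); print(((t["tool_pos"][:2]-[c0,c1])@R).round(4),t["tool_pos"][2],t["wrist_force"])
E
```

```text
[-0.0025  0.0642] 0.08979519198333036 [-0.21137268 -0.3042675  -1.11765367]
```

Request:
nudge_tcp --increments "0 0.0015 0 0.006 0;0 0 0 0.005 0;0 0 0 0 0;0 0 0 0 0;0 0 0 0 0"

```text
time: 5.07
tool_pos: [0.514, 0.0675, 0.0773]
ee_rot: [-3.142, 0.001, -2.961]
wrist_force: [0.0, 0.5, -2.0]
width: 0.0194
finger_force: 30.0
```

Request:
nudge_tcp --increments "0 0 0 0.0005 0;0 0 -0.01 0 0;0 0 -0.01 0 0;0 0 -0.01 0 0;0 0 -0.01 0 0;0 0 -0.01 0 0;0 0 -0.01 0 0;0 0 -0.01 0 0;0 0 -0.01 0 0;0 0 -0.01 0 0;0 0 -0.01 0 0;0 0 0 0 0"

```text
time: 6.07
tool_pos: [0.5322, -0.033, 0.0765]
ee_rot: [-3.14, 0.0, -2.963]
wrist_force: [-0.7, -0.2, -0.8]
width: 0.0194
finger_force: 30.0
```

```bash
python3 - <<'E'
from h import *
s=robot.snapshot("wrist"); cv2.imwrite("pics/w3.png",s["color"])
E
```

```text
(no output)
```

View pics/w3.png

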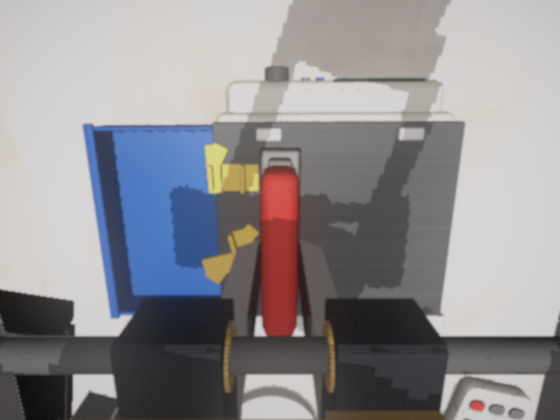

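The chips are all ahead of the foot, in two pairs at (215,168)/(240,178) and (243,237)/(218,268). Two of them are already at the plate's edge (column 215), so I'll continue slowly.

Request:
nudge_tcp --increments "0 0 -0.007 0 0;0 0 -0.007 0 0;0 0 -0.007 0 0;0 0 -0.007 0 0;0 0 -0.007 0 0;0 0 -0.007 0 0;0 0 -0.007 0 0;0 0 -0.007 0 0;0 0 -0.004 0 0;0 0 0 0 0;0 0 0 0 0;0 0 0.01 0 0;0 0 0.01 0 0;0 0 0.01 -0.01 0;0 0 0.02 -0.03 0;0 0 0.02 -0.03 0;0 0 0.04 -0.03 0;0 0 0.03 0 0;0 0 0 0 0"

```text
time: 7.7
tool_pos: [0.5187, 0.0474, 0.1756]
ee_rot: [3.139, 0.007, -2.954]
wrist_force: [0.2, 0.2, -0.6]
width: 0.0195
finger_force: 30.0
```

```bash
python3 - <<'E'
from h import *
s=robot.snapshot("wrist"); cv2.imwrite("pics/w4.png",s["color"])
E
```

```text
(no output)
```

View pics/w4.png

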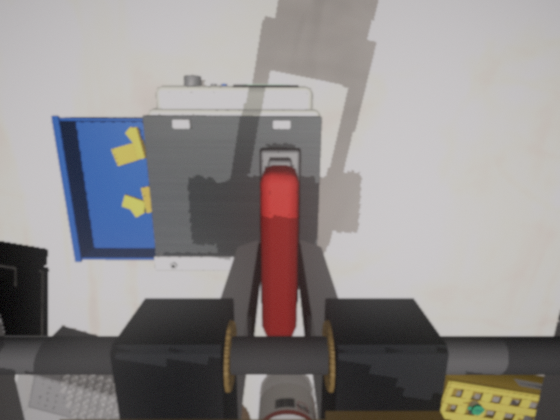

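Four yellow bits are now in the tray, around (125,155), (135,138), (133,205) and (147,198). Two of them lie close to the plate's edge at column 150, so I'll check those from the fixed cameras.

```bash
python3 - <<'E'
from h import *
c0,c1,ya=np.load("heater.npy");R=np.array([[np.cos(ya),-np.sin(ya)],[np.sin(ya),np.cos(ya)]])
o=[]
for n,b in [("scene",(160,260,265,365)),("top",(190,280,240,350))]:
    s=robot.snapshot(n); i=s["color"]; hsv=cv2.cvtColor(i,cv2.COLOR_BGR2HSV)
    H,S,V=cv2.split(hsv); m=(H>20)&(H<36)&(S>100)&(V>60)
    for z in (.008,.02):
      for k in blobs(m,5):
        q=rect(s,k,z); h=((q[:2]/1e3-[c0,c1])@R)
        if abs(h[0])<.1 and abs(h[1])<.2: print(n,z,h.round(3),cv2.contourArea(k))
    y0,y1,x0,x1=b; o.append(cv2.resize(i[y0:y1,x0:x1],(400,400),interpolation=cv2.INTER_CUBIC))
cv2.imwrite("pics/st.png",np.hstack(o))
E
```

```text
scene 0.008 [-0.034 -0.121] 23.5
scene 0.02 [-0.036 -0.111] 23.5
top 0.008 [ 0.017 -0.102] 59.0
top 0.008 [-0.042 -0.111] 52.0
top 0.02 [ 0.015 -0.1  ] 59.0
top 0.02 [-0.043 -0.109] 52.0
```

View pics/st.png

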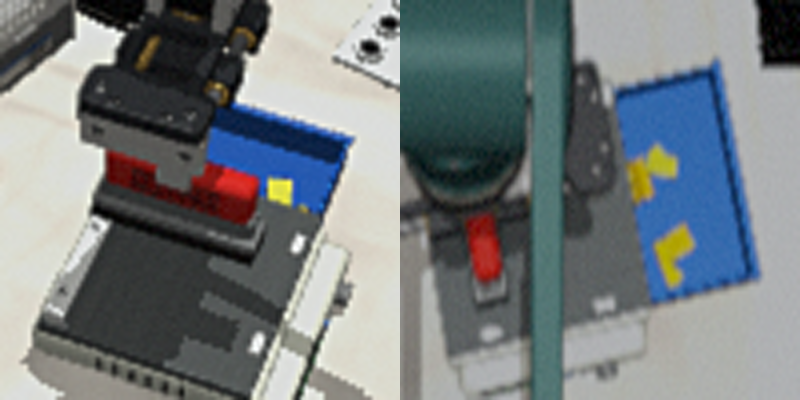

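Request:
nudge_tcp --increments "0 0 -0.03 -0.01 0;0 0 -0.035 -0.01 0;0 0 -0.03 -0.01 0;0 0 0 0 0;0 0 0 0 0;0 0 0 0 0"

```text
time: 8.35
tool_pos: [0.5351, -0.0525, 0.2005]
ee_rot: [3.14, -0.002, -2.963]
wrist_force: [0.1, 0.9, -1.9]
width: 0.0198
finger_force: 30.0
```

```bash
python3 - <<'E'
from h import *
c0,c1,ya=np.load("heater.npy");R=np.array([[np.cos(ya),-np.sin(ya)],[np.sin(ya),np.cos(ya)]])
s=robot.snapshot("wrist"); i=s["color"]; H,S,V=cv2.split(cv2.cvtColor(i,cv2.COLOR_BGR2HSV)); m=(H>20)&(H<36)&(S>100)&(V>60)
for k in blobs(m,20):
    h=(ray(s,k[:,0],.01)[:,:2]-[c0,c1])@R*1e3
    print(cv2.boundingRect(k),cv2.contourArea(k),"x",h[:,0].min().round(),h[:,0].max().round(),"y",h[:,1].min().round(),h[:,1].max().round())
cv2.imwrite("pics/w5.png",cv2.resize(i[80:340,40:300],(560,560),interpolation=cv2.INTER_CUBIC))
E
```

```text
(489, 374, 56, 45) 1683.0 x 252.0 324.0 y 223.0 294.0
(218, 132, 27, 33) 404.0 x -61.0 -26.0 y -125.0 -97.0
(221, 187, 35, 26) 341.5 x 0.0 30.0 y -124.0 -85.0
```

View pics/w5.png

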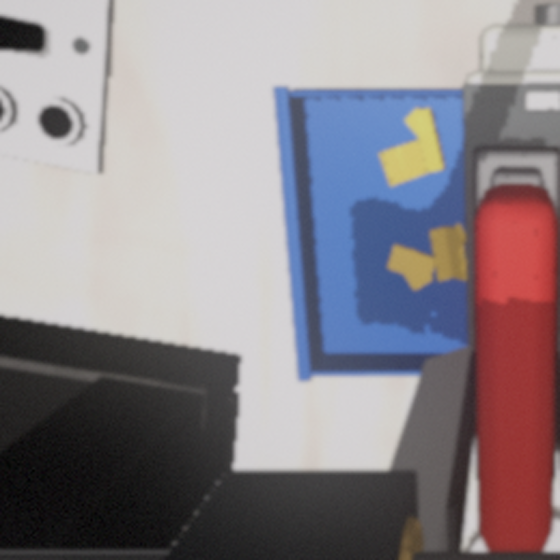

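All four bits lie in the tray. The one nearest the edge spans y from about -102 to -85. Next I'll put the scraper down on the bench on the +y side.

Request:
nudge_tcp --increments "0 0.002 0.0354 0 0;0 0.002 0.0354 0 0;0 0.002 0.0354 0 0;0 0.002 0.0354 0 0;0 0.002 0.0354 0 0;0 0.003 0.0354 0 0;0 0 0 0.038 0;0 0 0 0.038 0;0 0 0 0.038 0;0 0 0 0.038 0;0 0 0 0.006 0;0 0 0 0 0;0 0 0 0 0;0 0 0 0 0"

```text
time: 9.57
tool_pos: [0.4871, 0.1552, 0.0467]
ee_rot: [3.141, 0.006, -2.961]
wrist_force: [-0.1, 0.0, -0.7]
width: 0.0196
finger_force: 30.0
```

Request:
nudge_tcp --increments "0 0 0 0.006 0;0 0 0 0.0045 0;0 0 0 0 0;0 0 0 0 0;0 0 0 0 0"

```text
time: 9.98
tool_pos: [0.485, 0.1544, 0.0332]
ee_rot: [3.142, 0.0, -2.962]
wrist_force: [-0.4, 0.7, -0.8]
width: 0.0198
finger_force: 30.0
```

Request:
nudge_tcp --increments "0.06 0 0 0.001 0;0.06 0 0 0 0;0.06 0 0 0 0;0.06 0 0 0 0;0.06 0 0 0 0;0.06 0 0 -0.03 0;0.06 0 0 -0.035 0;0.06 0 0 -0.035 0;0.06 0 0 -0.035 0;0.09 0 0 -0.035 0;0.09 0 0 0 0"

```text
time: 10.9
tool_pos: [0.4886, 0.1552, 0.211]
ee_rot: [3.141, 0.016, -2.961]
wrist_force: [0.1, -0.3, 0.6]
width: 0.07
finger_force: 0.0
```

Request:
nudge_tcp --increments "0.09 0 0 0 0.12;0.09 0 0 0 0.12;0.09 0 0 0 0.12;0.09 0 0 0 0.12;0.09 0 0 0 0.12;0.09 0 0 0 0.12;0.09 0 0 0 0.12;0.09 0 0 0 0.12;0.09 0 0 0 0.12;0.09 0 0 0 0.12;0.09 0 0 0 0.12;0.09 0 0 0 0.12;0.09 0 0 0 0.12;0.09 0 0 0 0.12;0.09 0 0 0 0.10;0.09 0 0 0 0"

```text
time: 12.23
tool_pos: [0.4847, 0.1544, 0.2015]
ee_rot: [-3.141, 0.0, 1.54]
wrist_force: [0.5, 0.1, 0.1]
width: 0.09
finger_force: 0.0
```

```bash
python3 - <<'E'
from h import *
s=robot.snapshot("wrist"); hsv=cv2.cvtColor(s["color"],cv2.COLOR_BGR2HSV)
m=((hsv[...,0]<8)|(hsv[...,0]>172))&(hsv[...,1]>120)&(hsv[...,2]>40)
for c in blobs(m,150)[:2]: print("red",rect(s,c,.062))
s=robot.snapshot("top"); V=s["color"].max(2); m=V<70; m[:215]=0; m[290:]=0; m[:,:365]=0; m[:,425:]=0
for c in blobs(m,10)[:1]: r=rect(s,c,.046); print("bar",r); go(r[0]/1e3,r[1]/1e3,.2,np.radians(r[4]))
E
```

```text
red [484.8 155.8  90.7  17.1  10.8]
bar [ 484.6 -331.5   83.    11.4   88.8]
d [-0.4858  0.0127  0.0017] turn -0.005422887877486016 joints [ 0.2  -0.01  1.43  0.    1.72  0.22]
```

Request:
nudge_tcp --increments "0.09 -0.0405 0.001 0 0;0.09 -0.0405 0.001 0 0;0.09 -0.0405 0.001 0 0;0.09 -0.0405 0.001 0 0;0.09 -0.0405 0.001 0 0;0.09 -0.0405 0.001 0 0;0.09 -0.0405 0.001 0 0;0.09 -0.0405 0.001 0 0;0.09 -0.0405 0.001 0 0;0.09 -0.0405 0.001 0 0;0.09 -0.0405 0.001 0 0;0.09 -0.0405 0.001 0 0;0.09 0 0 0 0;0.09 0 0 0 0;0.09 0 0 0 0"

```text
time: 13.58
tool_pos: [0.4826, -0.3314, 0.2015]
ee_rot: [-3.141, -0.001, 1.543]
wrist_force: [0.1, 0.9, -0.2]
width: 0.0899
finger_force: 0.0
```

```bash
python3 - <<'E'
from h import *
s=robot.snapshot("wrist"); cv2.imwrite("pics/w6.png",s["color"]); V=s["color"].max(2); m=V<60
for c in blobs(m,150)[:8]: print(rect(s,c,.046),cv2.boundingRect(c))
E
```

```text
[ 674.9 -408.4  482.8  212.3  -79.8] (373, 0, 187, 420)
[ 244.4 -529.1  238.7  187.    -1.6] (0, 284, 180, 136)
[ 271.4 -177.3   87.3   59.    -9.4] (0, 0, 95, 71)
[ 630.9 -313.9  267.8   17.8  -89.8] (410, 20, 37, 266)
[ 630.7 -598.7   69.1   19.8   87. ] (398, 373, 21, 47)
[ 657.2 -608.9   50.8   25.3  -89.3] (416, 386, 21, 34)
```

View pics/w6.png

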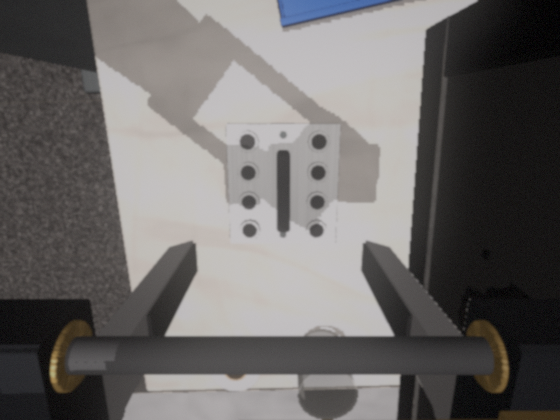

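The adapter sits between the open fingers. Its black bar covers columns 277–290 and rows 150–231, and the plate corners are at about (226,124), (340,124), (230,242) and (337,242).

```bash
python3 - <<'E'
from h import *
s=robot.snapshot("wrist"); V=s["color"].max(2); m=V<85; m[:135]=0; m[245:]=0; m[:,:265]=0; m[:,303:]=0
for c in blobs(m,150)[:1]:
    r=rect(s,c,.046); print(r,cv2.boundingRect(c)); go(r[0]/1e3,r[1]/1e3,.02,np.radians(r[4]))
print(ray(s,[[226,124],[340,124],[338,242],[230,242]],.006).round(4).tolist())
E
```

```text
[ 486.2 -336.8   82.9   10.5   88.4] (278, 152, 11, 79)
d [-0.0064  0.0033  0.1822] turn 0.0012479651001029435 joints [-0.7   0.16  1.25  0.    1.73 -0.67]
[[0.4258, -0.2677, 0.006], [0.5507, -0.2711, 0.006], [0.5508, -0.4091, 0.006], [0.4212, -0.4055, 0.006]]
```

Request:
nudge_tcp --increments "0.045 -0.0057 0.0034 0.036 0;0.045 0 0 0.036 0;0.045 0 0 0.036 0;0.045 0 0 0.036 0;0.045 0 0 0.02 0;0.045 0 0 0.01 0;0.045 0 0 0.007 0;0.045 0 0 0 0;0.045 0 0 0 0;0.045 0 0 0 0"

```text
time: 14.52
tool_pos: [0.4874, -0.3384, 0.0235]
ee_rot: [3.138, 0.003, 1.542]
wrist_force: [-0.1, 0.6, -0.5]
width: 0.0453
finger_force: 0.0
```

Request:
nudge_tcp --increments "0.045 0 0 0.002 0;0 0 0 0 0;0 0 0 0 0;0 0 0 0 0;0 0 0 0 0;0 0 0 0 0;0 0 0 0 0;0 0 0 0 0"

```text
time: 15.18
tool_pos: [0.4862, -0.3375, 0.019]
ee_rot: [3.141, 0.0, 1.542]
wrist_force: [0.6, 0.5, -0.4]
width: 0.0135
finger_force: 30.0
```

Request:
nudge_tcp --increments "0 0 0 -0.035 0;0 0 0 -0.035 0;0 0 0 -0.035 0;0 0 0 -0.035 0;0 0.0342 0.0025 0 0;0 0.0342 0.0025 0 0;0 0.0342 0.0025 0 0;0 0.0342 0.0025 0 0;0 0.0342 0.0025 0 0;0 0.0342 0.0025 0 0;0 0.0342 0.0025 0 0;0 0.0342 0.0025 0 0;0 0.0342 0.0025 0 0;0 0.0342 0.0025 0 0;0 0 0 0 -0.1;0 0 0 0 -0.1065;0 0 0 0 0;0 0 0 0 0;0 0 0 0 0"

```text
time: 16.77
tool_pos: [0.5203, 0.0033, 0.1582]
ee_rot: [-3.14, -0.0, 1.745]
wrist_force: [-0.2, -0.1, -4.5]
width: 0.0131
finger_force: 30.0
```

```bash
cat > t.py <<'E'
from h import *
c0,c1,ya=np.load("heater.npy");R=np.array([[np.cos(ya),-np.sin(ya)],[np.sin(ya),np.cos(ya)]])
t=robot.get_obs(); print("heater mm",((t["tool_pos"][:2]-[c0,c1])@R*1e3).round(1),"yaw err deg",np.degrees(t["ee_rot"][2]-ya)-90)
E
python3 t.py; python3 - <<'E'
from h import *
s=robot.snapshot("wrist"); cv2.imwrite("pics/w7.png",s["color"])
E
```

```text
heater mm [-10.1   0. ] yaw err deg -0.13839948782100464
```

View pics/w7.png

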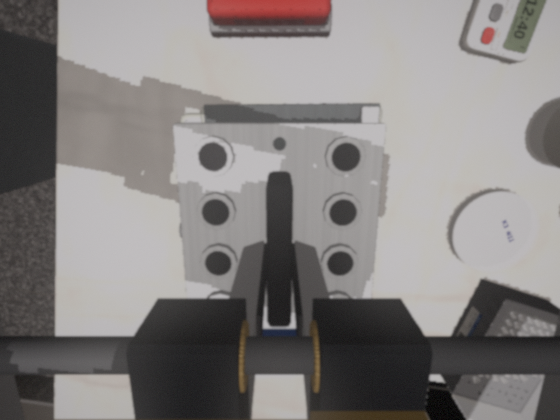

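The adapter hangs level above the plate, turned with the heater, and its +x edge (column 385) faces the lip. Next I'll lower it so the front edge lands on the stops with the back edge just short of the lip.

Request:
nudge_tcp --increments "0 0 0.001 0.03 0;0 0 0 0.03 0;0 0 0 0.015 0;0 0 0 0.006 0;0 0 0 0 0;0 0 0 0 0;0 0 0 0 0"

```text
time: 17.4
tool_pos: [0.5233, 0.0035, 0.0799]
ee_rot: [3.138, 0.001, 1.748]
wrist_force: [0.2, 0.3, -3.9]
width: 0.0133
finger_force: 30.0
```

```bash
python3 t.py
```

```text
heater mm [-7.2 -0.4] yaw err deg -0.01950351783736437
```

Request:
nudge_tcp --increments "0 0 0 0.003 0;0 0 0 0.0025 0;0 0 0 0 0;0 0 0 0 0;0 0 0 0 0;0 0 0 0 0"

```text
time: 17.9
tool_pos: [0.5219, 0.0038, 0.0726]
ee_rot: [3.141, 0.0, 1.748]
wrist_force: [-0.0, -0.2, -3.4]
width: 0.0134
finger_force: 30.0
```

```bash
python3 t.py
```

```text
heater mm [-8.5  0.2] yaw err deg 0.02778232382861745
```

Request:
nudge_tcp --increments "0.03 0 0 0 0;0.03 0 0 0 0;0.03 0 0 0 0;0.03 0 0 0 0;0.03 0 0 0 0"

```text
time: 18.32
tool_pos: [0.5222, 0.0038, 0.0731]
ee_rot: [3.14, 0.0, 1.748]
wrist_force: [0.5, -0.9, 0.8]
width: 0.0303
finger_force: 0.0
```

```bash
python3 - <<'E'
from h import *
o=[]
for n,b in [("wrist",None),("scene",(150,280,255,385))]:
    i=robot.snapshot(n)["color"]
    if b: y0,y1,x0,x1=b; i=i[y0:y1,x0:x1]
    else: i=i[40:320,100:460]
    o.append(cv2.resize(i,(400,400),interpolation=cv2.INTER_CUBIC))
cv2.imwrite("pics/a1.png",np.hstack(o))
E
```

```text
(no output)
```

View pics/a1.png

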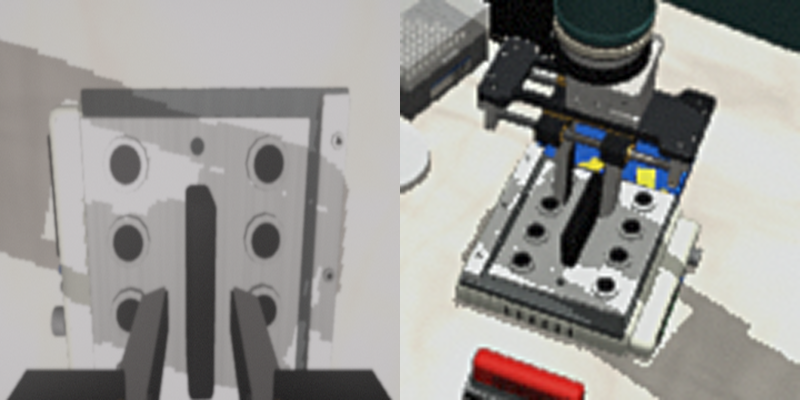

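The adapter's front edge rests on the stops and its back edge is down just in front of the lip. Next I'll push it back with the loosely straddling fingers.

Request:
nudge_tcp --increments "0.02 0 0 0.004 0;0.02 0 0 0 0;0.02 0 0 0 0;0.02 0 0.002 0 0;0.02 0 0.002 0 0;0.02 0 0.002 0 0;0.02 0 0.002 0 0;0.02 0 0.002 0 0;0.02 0 0.001 0 0;0.02 0 0 0 0;0.02 0 0 0 0;0.02 0 0 0 0"

```text
time: 19.42
tool_pos: [0.5327, 0.0058, 0.0683]
ee_rot: [3.142, -0.0, 1.748]
wrist_force: [-1.8, 0.4, 0.4]
width: 0.02
finger_force: 0.9
```

```bash
python3 t.py
```

```text
heater mm [2.4 0.2] yaw err deg 0.0239718456589344
```

Request:
nudge_tcp --increments "0.02 0 0.001 0 0;0.02 0 0 0 0;0.02 0 0 0 0"

```text
time: 19.67
tool_pos: [0.5338, 0.006, 0.0683]
ee_rot: [3.141, -0.0, 1.748]
wrist_force: [-1.3, -0.2, -1.7]
width: 0.02
finger_force: 0.7
```

Request:
nudge_tcp --increments "0.02 0 0.001 0 0;0.02 0 0 0 0;0.02 0 0 0 0"

```text
time: 19.92
tool_pos: [0.5348, 0.0062, 0.0685]
ee_rot: [3.141, -0.0, 1.748]
wrist_force: [-1.8, -0.5, -1.5]
width: 0.0198
finger_force: 0.7
```

```bash
python3 t.py
```

```text
heater mm [4.6 0.3] yaw err deg 0.02539696507660949
```

```bash
cat > b.py <<'E'
from h import *
c0,c1,ya=np.load("heater.npy");R=np.array([[np.cos(ya),-np.sin(ya)],[np.sin(ya),np.cos(ya)]])
s=robot.snapshot("wrist"); V=s["color"].max(2)
def hp(uv,z): return ((ray(s,uv,z)[:,:2]-[c0,c1])@R*1e3).round(1)
# 4 dark boss holes nearest the image top (y side)
m=(V<75)
for c in blobs(m,60):
    x,y,w,h=cv2.boundingRect(c); M=cv2.moments(c); p=(M["m10"]/M["m00"],M["m01"]/M["m00"])
    if w<60 and h<60 and 100<x<440 and y<300: print("hole",np.round(p,1),cv2.contourArea(c),"flush",hp(p,.056),"exp x",abs(39))
P=lambda x,y,z: proj(s,[*(R@[x/1e3,y/1e3]+[c0,c1]),z/1e3])[0].round(1)
# profile along heater x at y=55, adapter level: print brightness along the row through plate edge
a,b=P(-80,64,50),P(-55,64,50)
prof=[int(V[tuple(np.round(a+(b-a)*k/25).astype(int)[::-1])]) for k in range(26)]; print("front x -80..-55",prof)
a,b=P(45,64,50),P(65,64,50)
prof=[int(V[tuple(np.round(a+(b-a)*k/20).astype(int)[::-1])]) for k in range(21)]; print("back x 45..65",prof)
E
python3 b.py
```

```text
hole [335.8 155.2] 447.5 flush [[38.3 50.4]] exp x 39
hole [206.9 212. ] 417.5 flush [[-41.7  14.6]] exp x 39
hole [333.3 210. ] 403.0 flush [[38.2 15.9]] exp x 39
hole [209.7 263.3] 387.5 flush [[-41.7 -20.6]] exp x 39
hole [333.4 259.6] 269.0 flush [[ 39.6 -17.9]] exp x 39
front x -80..-55 [194, 195, 194, 194, 195, 187, 153, 125, 112, 109, 110, 112, 112, 147, 190, 194, 196, 195, 195, 194, 195, 195, 195, 195, 195, 194]
back x 45..65 [195, 195, 195, 195, 195, 194, 194, 194, 195, 194, 194, 195, 193, 188, 155, 180, 192, 195, 196, 195, 195]
```

Request:
nudge_tcp --increments "0.02 0 0.001 0 0;0.02 0 0 0 0;0.02 0 0 0 0"

```text
time: 20.22
tool_pos: [0.5366, 0.0064, 0.0689]
ee_rot: [3.139, 0.0, 1.748]
wrist_force: [0.1, -0.9, 0.1]
width: 0.0203
finger_force: 0.0
```

Request:
nudge_tcp --increments "0.02 0 0.001 0 0;0.02 0 0 0 0;0.02 0 0 0 0;0.02 0 0 0 0"

```text
time: 20.55
tool_pos: [0.5369, 0.0065, 0.0687]
ee_rot: [3.141, 0.0, 1.748]
wrist_force: [-1.2, -0.4, 0.4]
width: 0.02
finger_force: 0.0
```

```bash
python3 b.py
```

```text
hole [336.1 154.9] 425.5 flush [[40.7 50.4]] exp x 39
hole [333.8 209.1] 395.5 flush [[40.7 16.3]] exp x 39
hole [209.7 209.3] 392.0 flush [[-37.7  16.3]] exp x 39
hole [212.5 259.3] 362.5 flush [[-37.7 -17.9]] exp x 39
hole [333.7 258.6] 289.0 flush [[ 42.  -17.4]] exp x 39
front x -80..-55 [195, 195, 195, 195, 195, 180, 160, 117, 110, 110, 109, 109, 110, 110, 112, 113, 111, 110, 134, 168, 194, 195, 195, 196, 195, 196]
back x 45..65 [196, 195, 196, 196, 196, 196, 197, 197, 196, 196, 196, 196, 196, 178, 159, 178, 196, 197, 196, 196, 196]
```

The adapter has dropped flush: the hole rows are 78.4 mm apart, with the centre at about (+1.5, -0.8). Now I'll retract and verify.

Request:
nudge_tcp --increments "0.03 0 -0.003 0 0;0.03 0 0 0 0;0.03 0 0 0 0;0.03 0 0 -0.02 0;0.03 0 0 -0.035 0;0.03 0 0 -0.035 0;0.03 0 0 -0.035 0;0.03 0 0 0 0;0.03 0 0 0 0;0.03 0 0 0 0;0.03 0 0 0 0"

```text
time: 21.52
tool_pos: [0.5326, 0.006, 0.1913]
ee_rot: [-3.138, -0.001, 1.748]
wrist_force: [-0.0, 0.6, -0.3]
width: 0.0303
finger_force: 0.0
```

```bash
python3 b.py; python3 - <<'E'
from h import *
c0,c1,ya=np.load("heater.npy");R=np.array([[np.cos(ya),-np.sin(ya)],[np.sin(ya),np.cos(ya)]])
s=robot.snapshot("wrist"); H,S,V=cv2.split(cv2.cvtColor(s["color"],cv2.COLOR_BGR2HSV))
for c in blobs(((H<8)|(H>172))&(S>120)&(V>40),300)[:2]: print("red",rect(s,c,.062))
s=robot.snapshot("scene"); H,S,V=cv2.split(cv2.cvtColor(s["color"],cv2.COLOR_BGR2HSV))
for k in blobs((H>20)&(H<36)&(S>100)&(V>60),5):
    h=(rect(s,k,.01)[:2]/1e3-[c0,c1])@R
    if abs(h[0])<.1 and abs(h[1])<.2: print("chips",h.round(3),cv2.contourArea(k))
E
```

```text
hole [319.8 175.2] 141.5 flush [[40.4 16.3]] exp x 39
hole [238.7 175.1] 136.5 flush [[-37.8  16.4]] exp x 39
hole [318.7 209.1] 131.5 flush [[ 40.4 -17.7]] exp x 39
hole [320.9 139.4] 130.0 flush [[40.4 50.3]] exp x 39
hole [239.8 209.1] 127.0 flush [[-37.8 -17.7]] exp x 39
hole [318.6 239. ] 62.0 flush [[ 41.3 -49.1]] exp x 39
front x -80..-55 [187, 188, 175, 173, 171, 154, 127, 112, 113, 112, 111, 112, 113, 112, 112, 113, 114, 114, 133, 162, 187, 188, 187, 187, 188, 188]
back x 45..65 [178, 179, 180, 180, 181, 183, 186, 187, 188, 186, 187, 187, 182, 169, 167, 178, 185, 187, 188, 186, 185]
red [485.  153.1  91.6  16.8  10. ]
chips [-0.035 -0.119] 23.5
chips [ 0.019 -0.114] 11.0
```

Seen from a different height, the hole rows are 78.2 mm apart with the centre at (+1.3, -0.7), so the adapter is flush. The scraper is standing upright and the bits are in the tray, so I'm handing in.

```bash
python3 -c "
from bench import robot
print(robot.close_job())"
```

```text
the job is handed in; nothing more can be done
None
```

I handed the job in at about 21.5 s; the verdict was not shown, but my last camera measurements put all four bits in the tray, the scraper upright on the bench and the adapter flush about 1.3 mm off centre; I viewed 12 pictures, over the limit of 10.

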